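# Seat the first canister lid and set the press's index

## Task

Press the lever of the lid press down until the plug lid under it is fully home and the resistance firms up, without forcing it beyond that, note how far the ram has come down, and let the lever back up. Then slide the index on the travel scale to the place where the ram's pointer stood when the lid came home, let go of it, and leave everything else on the bench where it is.

Things in the scene. Friction and masses are not known exactly. Their poses are not given: they have to be found in the camera images.
- press: fixed bench lid press of grey-painted iron; origin under the middle of its base plate, straight below the ram's axis; +x of its frame is its back (column), -x its front (towards the robot), -y its lever side, +y its scale side. Base plate 250 x 170 mm, its top 24 mm above the table; head 144 x 72 mm from 168 to 236 mm up, x from -33 to 111 mm, over a column at the back. It stands turned by up to 0.35 rad.
- lever (a joint): lever angle in rad: 0 = up at rest (the lever then rises 0.60 rad above level, towards the front), grows as it is pressed down, 1.28 = end stop. It swings in the press's x-z plane. A rack and pinion lowers the ram 32 mm per rad. A spring brings it back up by itself within a second when let go.
- lever_grip (a point): middle of the lever's black round grip, 28 mm thick, 100 mm long along the lever, 200 mm from the hub axis; the steel rod between hub and grip is 14 mm thick. Pressing on the middle of the grip square to the lever takes about 4 to 5 N while the ram moves free (spring alone), about 7.5 to 9.5 N while the lid slides, and then rises by about 1.5 to 2 N per mm at the grip once the lid is home; firmly home is 13 to 18 N, more than about 23 N overpresses the canister.
- lever_hub (a point): point on the lever's hub axis (which runs along the press's y), in the plane in which the lever swings: 40 mm behind the ram's axis, 62 mm to its -y side, 202 mm above the table.
- ram: upright square steel ram, 22 mm, that the lever drives straight down; origin in the middle of the underside of its round rubber pad (50 mm across, gives about 1 mm under firm pressing), 124 mm above the table when the lever is up. It runs up through the head and ends 292 mm above the table when up.
- pointer (a point): tip of the small pointer clamped near the ram's top, on the +y side next to the travel scale; 282.5 mm above the table when the lever is up, and goes down with the ram.
- can_rim (a point): middle of the upper rim of the kraft canister (72 mm across, 80 mm tall) that stands in the press's nest under the ram; 104 mm above the table. It is fixed there.
- lid_top (a point): middle of the top of the aluminium plug lid (66 mm across, 12 mm thick) that is started in the canister's mouth: at first 3 to 9 mm above the rim. It slides down the tube stiffly (about 22 N from the ram) and comes home on a bead inside the tube that cannot be seen, with its top 2 to 17 mm below the rim (differs each time); it stays where it is pressed to.
- lid: the same plug lid; origin in the middle of its top face.
- index (a joint): how far the sliding index of the travel scale is set below the scale's zero, in m, 0 to 0.042; zero is the height of the ram's pointer when the lever is up, so the index stands level with the pointer when this value equals the ram's travel (0.032 x lever angle). At first 1 to 10 mm. It slides straight up and down with about 6 N of friction and stays where it is left.
- index_tab (a point): middle of the grip end of the index's dark steel tab, at the height of the index's mark: the tab is 14 mm wide (along the press's x), 12 mm thick (vertical), reaches from 56 to 106 mm out on the press's +y side; this point lies 94 mm out from the ram's axis. The scale bar (24 x 4 mm) at its inner end rises to 292 mm above the table. The tab can be pinched across its width from above, or pushed down with closed fingertips; below it is only air down to the base plate.
- spare_canister: bystander: empty kraft canister, 72 mm across, 80 mm tall; origin at its foot
- closed_canister: bystander: filled and closed kraft canister, 72 mm across, 80 mm tall; origin at its foot
- lid_stack: bystander: stack of four plug lids, 66 mm across, 51 mm tall; origin at its foot
- kitchen_scale: bystander: flat black kitchen scale, 200 x 170 x 30 mm; origin at its foot
- funnel: bystander: wide steel funnel standing on its spout, 124 mm across, 82 mm tall, with a side handle; origin at its foot
- scoop: bystander: flat-bottomed aluminium scoop, 180 mm long, 36 mm tall; origin on the table between blade and handle
- marker_pen: bystander: marker pen, 135 mm long, 16 mm thick, lying on the table; origin under its middle

How it is judged:
By the outcome, as a careful person would: the job done as asked, in the order asked, and still so for the second after the job is handed in, with the robot touching nothing.
It also fails if it takes over 67 s, if anything falls off the work surface, if the arm or the gripper's body presses on something with over 40 N, if the wrist force passes 120 N, or if a joint passes its speed limit or range.

## Robot

A 6-joint arm with a two-finger parallel gripper is mounted at the origin on the work surface. World frame = base frame: x ahead of the robot, y to its left, z up, the work surface at z = 0. Lengths are in m, angles in rad, forces in N, time in s.
With the tool pointing down it reaches from about 0.275 to 1 m from the base axis. Payload 8.4 kg.
Tool frame: the origin (TCP) lies on the centre line of the jaws, within the pads' length; the fingertips stand 17 mm ahead of it and the grasp point (between the pads) lies 2 mm behind it (bot.tcp_to_tips is the y of the fingertips in the tool frame, in m); y points along the fingers, z is the direction in which the jaws open and shut, and the axes are right-handed (so a half turn about y gives the same grasp; the last joint's range is limited). The gripper opens to 85 mm and grips with 20 to 120 N. Pads are 22 mm wide; open, the fingers measure 114 mm over their backs; the gripper's body (76 mm by 85 mm) begins 54 mm behind the grasp point. The pads swing forward as they close: fully open they stand 13 mm farther back than shut.
Start: joints at [1.203, 0.353, 1.633, -0, 1.155, -0.002], TCP at [0.224, 0.584, 0.248] pointing down, gripper open.
Joint ranges: [-2.63, 2.63], [-0.92, 2.1], [0.06, 2.66], [-1.3, 4.44], [0, 2.69], [-3.02, 3.02]. Speed limits (rad/s): [2.22, 2.22, 2.79, 3.14, 3.14, 3.14].

## Interface

Orientations are given as a unit quaternion [x, y, z, w].
In Python, from workcell import bot, hand, kinematics, get_obs, vision, hand_in gives the robot as it stands. The module is installed in compiled form; this text tells all that it offers. Calls block until the motion is done:
- bot.reach(position, orientation): joint-space move of the TCP to a pose.
- bot.servo_line(position, ori=None, velocity=0.15): straight line of the TCP; ori=None keeps the orientation; velocity is the mean speed in m/s.
- bot.goto_joints(angles): joint-space move.
- hand.move_gripper(opening, strength=None): finger opening in m; strength is the grip in N (None keeps the last); returns when the fingers have stopped.
- bot.dwell(seconds).
- kinematics.solve_ik(position, orientation): joint angles nearest the present ones, or None.
- get_obs(): the state.
- vision.read_camera(name): name is "side" or "top" or "wrist"; returns a dict with "frame" (420x560x3 uint8, red, green, blue), "intrinsics" (3x3 intrinsics, pixels), "dist" ([k1, k2, p1, p2, k3] as OpenCV has them; the pictures are not rectified), "view" (4x4, takes a point from world to camera coordinates). Camera axes: x right, y down, z forward; pixel columns grow to the right and rows downward; lengths in m; the calibration is good to about 2 mm. A picture is of the moment at which its call begins. There is no depth.
A pose or a line that the arm cannot do raises bot.IKError and nothing moves.
- hand_in(): hands the job in, once; it reports no verdict.
The state is a dict: "time_s": time; "joint_pos": joint angles; "joint_vel": joint speeds; "joint_efforts": joint torques, N m; "position": TCP position; "orientation": TCP orientation; "wrist_force": force on the tool from outside, world axes, zero at the start; "ft_torque": the same for the moment, N m; "gripper_width": finger opening in m.
Only numpy, scipy, OpenCV 4.12 (cv2) and the standard library are available. Lean on these libraries where they do the work, as an engineer would, in place of code of your own. Each camera call takes 0.05 s, during which the arm holds its last target.

## Working session

There is one attempt and no reset: what is moved stays moved. The work goes in short steps, each a Python script; the robot and the scene stay as the last script left them, time stands still between calls to the robot, and variables do not carry over. Pictures are saved under pics/ and viewed, and the job is handed in when it is done.

```bash
mkdir -p pics; ls; cat > h.py <<'E'
import numpy as np, cv2
from workcell import bot, hand, kinematics, get_obs, vision, hand_in
def cap(n,fn):
    c=vision.read_camera(n); cv2.imwrite('pics/'+fn+'.png',c['frame'][:,:,::-1])
    np.savez('pics/'+fn+'.npz',**{k:np.array(c[k]) for k in c}); return c
def load(fn): return dict(np.load('pics/'+fn+'.npz'))
def ray(c,px):
    K=np.array(c['intrinsics'],float);d=np.array(c['dist'],float);V=np.array(c['view'],float)
    u=cv2.undistortPoints(np.array([[px]],float),K,d)[0,0]
    R=V[:3,:3];o=-R.T@V[:3,3];v=R.T@np.array([u[0],u[1],1]);return o,v/np.linalg.norm(v)
def onz(c,px,z):
    o,v=ray(c,px);return o+v*(z-o[2])/v[2]
def proj(c,P):
    K=np.array(c['intrinsics'],float);d=np.array(c['dist'],float);V=np.array(c['view'],float)
    return cv2.projectPoints(np.array(P,float).reshape(-1,3),cv2.Rodrigues(V[:3,:3])[0],V[:3,3],K,d)[0].reshape(-1,2)
E
python3 - <<'E'
from h import *
for n in ['side','top','wrist']:
    c=cap(n,n+'0'); V=c['view']; print(n,-V[:3,:3].T@V[:3,3],V[2,:3])
o=get_obs(); print(o['time_s'],o['position'],o['orientation'],o['wrist_force'],bot.tcp_to_tips)
E
```

```text
pics
side [-0.13284513 -0.82942602  1.2869686 ] [ 0.45931036  0.54452287 -0.70180399]
top [ 0.50977004 -0.00977512  1.29064419] [ 0.08017423  0.01168465 -0.99671238]
wrist [0.15539159 0.61030052 0.37249766] [ 0.27053114 -0.10408585 -0.95706794]
0.15 [0.22344103 0.58334098 0.24773543] [ 0.6956793  -0.12866208  0.12853278 -0.69495014] [-0.02553981  0.08802483 -0.71058137] 0.017
```

View pics/top0.png

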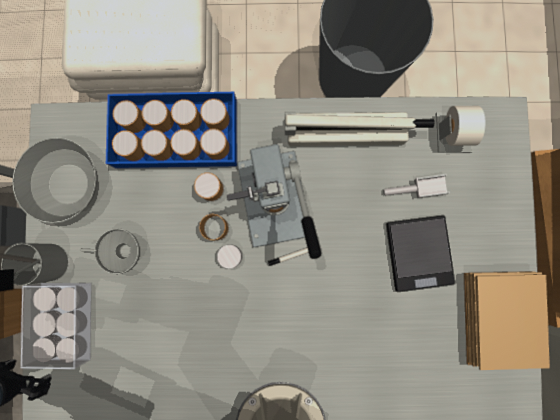

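View pics/side0.png

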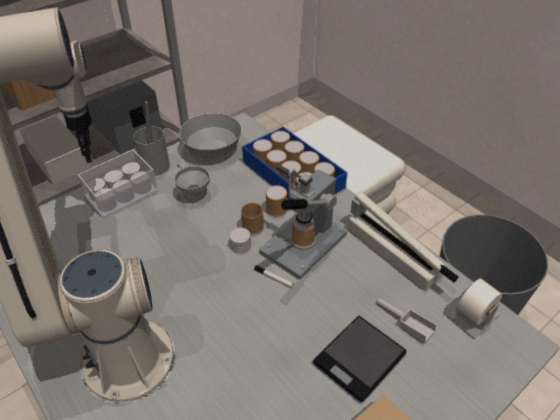

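The top view shows the press near (270,200), with its lever grip at (311,238) and the index tab at about (232,196). The side view shows the grip at (294,204). I'll zoom in on both.

```bash
python3 - <<'E'
import cv2
a=cv2.imread('pics/top0.png')[130:275,180:335]; cv2.imwrite('pics/topz.png',cv2.resize(a,None,fx=4,fy=4,interpolation=cv2.INTER_CUBIC))
a=cv2.imread('pics/side0.png')[155:285,225:375]; cv2.imwrite('pics/sidez.png',cv2.resize(a,None,fx=4,fy=4,interpolation=cv2.INTER_CUBIC))
E
```

```text
(no output)
```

View pics/topz.png

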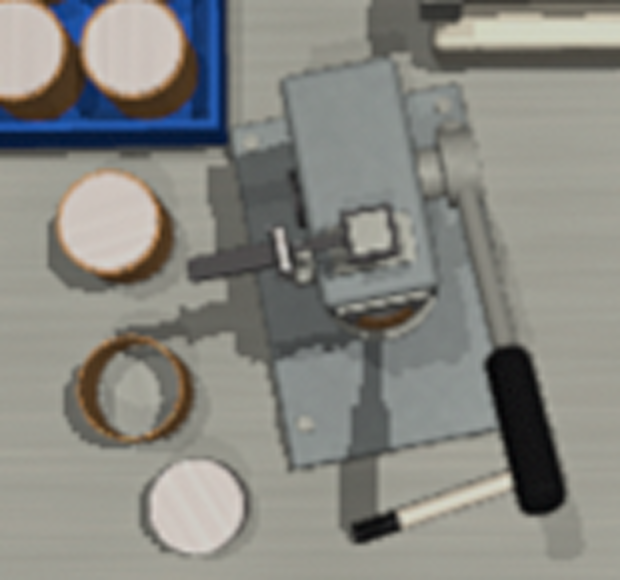

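View pics/sidez.png

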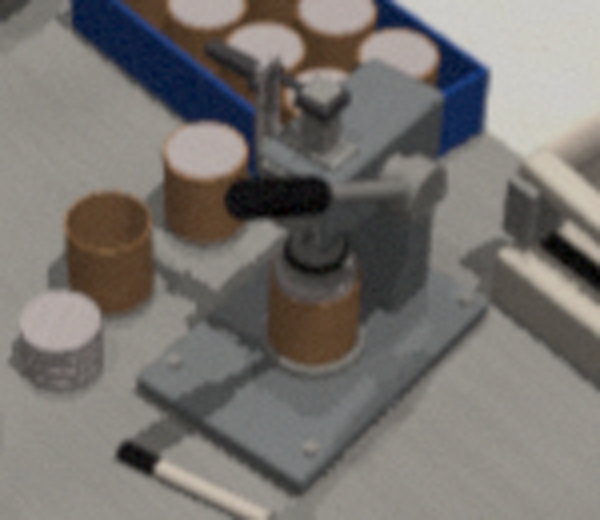

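```bash
cat > fit.py <<'E'
from h import *
from scipy.optimize import least_squares
t=load('top0');s=load('side0')
T=lambda p:(180+p[0]/4-.375,130+p[1]/4-.375); S=lambda p:(225+p[0]/4-.375,155+p[1]/4-.375)
b=.024
a=.6;gx,gz=.04-.2*np.cos(a),.202+.2*np.sin(a)
obs=[(t,T((370,232)),(0,0,.292)),(t,T((291,466)),(-.125,.085,b)),(t,T((233,126)),(.125,.085,b)),(t,T((461,83)),(.125,-.085,b)),
(t,T((526,430)),(gx,-.062,gz)),
(s,S((140,385)),(-.125,.085,b)),(s,S((300,487)),(-.125,-.085,b)),(s,S((486,308)),(.125,-.085,b)),(s,S((325,88)),(0,0,.292)),(s,S((278,197)),(gx,-.062,gz))]
def W(p,q):
    c,si=np.cos(p[2]),np.sin(p[2]);q=np.array(q);return np.array([p[0]+c*q[0]-si*q[1],p[1]+si*q[0]+c*q[1],q[2]])
f=lambda p:np.concatenate([proj(c,W(p,q))[0]-np.array(px) for c,px,q in obs])
r=least_squares(f,[.6,0.05,.2],loss='soft_l1')
if __name__=='__main__':
    print(r.x);print(f(r.x).reshape(-1,2).round(2))
    p=r.x
    for n,q in [('ram',(0,0,.292)),('grip',(gx,-.062,gz)),('hub',(.04,-.062,.202)),('tab',(0,.094,.2825))]:
        print(n,W(p,q),proj(t,W(p,q))[0].round(1),proj(s,W(p,q))[0].round(1))
    # tab end in top
    for z in ((205,268),(190,268)): print(onz(t,T(z),.28))
E
python3 fit.py
```

```text
[0.64277424 0.00934602 0.17191216]
[[ 0.45 -1.1 ]
 [ 0.43  1.63]
 [-0.37  0.55]
 [ 0.92  0.63]
 [-0.4  -0.97]
 [-1.95 -1.94]
 [-0.59  0.04]
 [ 1.06 -1.03]
 [-0.25  0.41]
 [ 0.43  0.15]]
ram [0.64277424 0.00934602 0.292     ] [272.6 186.5] [305.6 177. ]
grip [ 0.53015681 -0.07313488  0.31492849] [310.7 236.2] [294.6 204. ]
hub [ 0.69279075 -0.04489741  0.202     ] [295.2 170.9] [329.4 202. ]
tab [0.62669398 0.10196041 0.2825    ] [231.9 194.6] [280.9 165.9]
[0.62228093 0.10457466 0.28      ]
[0.62237254 0.11312241 0.28      ]
```

```bash
cat > plan.py <<'E'
from h import *
from scipy.spatial.transform import Rotation as Ro
P=np.array([0.64277,0.00935,0.1719])
def w(q,P=P):
    c,s=np.cos(P[2]),np.sin(P[2]);return np.array([P[0]+c*q[0]-s*q[1],P[1]+s*q[0]+c*q[1],q[2]])
def wd(q): return w(q,np.array([0,0,P[2]]))
def ori(d,jaw):  # d tool y (press frame), jaw tool z (press frame)
    y=wd(d);z=wd(jaw);x=np.cross(y,z);return Ro.from_matrix(np.c_[x,y,z]).as_quat()
TIP=bot.tcp_to_tips
def lever_pose(th,back=0.,jaw=(0,-1,0),s=0.2):
    e=.6-th; d=np.array([-np.sin(e),0,-np.cos(e)]); l=np.array([-np.cos(e),0,np.sin(e)])
    g=np.array([.04,-.062,.202])+s*l
    return w(g-d*(.014+TIP+back)),ori(d,jaw)
E
python3 - <<'E'
from plan import *
for jaw in [(0,1,0),(0,-1,0)]:
  for th in [-.05,.3,.6,.9,1.15]:
    p,q=lever_pose(th,0.0,jaw);print(jaw,th,p.round(3),np.round(kinematics.solve_ik(p,q),2) if kinematics.solve_ik(p,q) is not None else None)
for j in [0,1]:
  for a in [0,np.pi/2,np.pi,-np.pi/2]:
    jaw=(np.cos(a),np.sin(a),0);print('tab',a,kinematics.solve_ik(w((0,.094,.30)),ori((0,0,-1),jaw)))
  break
E
```

```text
(0, 1, 0) -0.05 [ 0.554 -0.069  0.348] [-0.05  0.53  1.29 -0.14  1.96 -1.8 ]
(0, 1, 0) 0.3 [ 0.514 -0.076  0.291] [-0.1   0.31  1.63 -0.08  1.49 -1.82]
(0, 1, 0) 0.6 [ 0.496 -0.079  0.233] [-0.16  0.18  1.91 -0.    1.06 -1.9 ]
(0, 1, 0) 0.9 [ 0.496 -0.079  0.173] [-0.24  0.14  2.15  0.22  0.58 -2.15]
(0, 1, 0) 1.15 [ 0.509 -0.077  0.124] None
(0, -1, 0) -0.05 [ 0.554 -0.069  0.348] [-0.05  0.53  1.29 -0.14  1.96  1.34]
(0, -1, 0) 0.3 [ 0.514 -0.076  0.291] [-0.1   0.31  1.63 -0.08  1.49  1.32]
(0, -1, 0) 0.6 [ 0.496 -0.079  0.233] [-0.16  0.18  1.91 -0.    1.06  1.24]
(0, -1, 0) 0.9 [ 0.496 -0.079  0.173] [-0.24  0.14  2.15  0.22  0.58  0.99]
(0, -1, 0) 1.15 [ 0.509 -0.077  0.124] [-0.31  0.24  2.32  1.24  0.26 -0.07]
tab 0 [ 1.58927372e-01  3.26143493e-01  1.55454376e+00 -4.44089210e-16
  1.26090540e+00 -1.29726278e-02]
tab 1.5707963267948966 [ 1.58927372e-01  3.26143493e-01  1.55454376e+00 -4.44089210e-16
  1.26090540e+00 -1.58376895e+00]
tab 3.141592653589793 None
tab -1.5707963267948966 [ 1.58927372e-01  3.26143493e-01  1.55454376e+00 -4.44089210e-16
  1.26090540e+00  1.55782370e+00]
```

```bash
cat >> plan.py <<'E'
TMIN=-.15
def lever_pose(th,back=0.,jaw=(0,-1,0),s=0.2):
    e=.6-th; t=max(e,TMIN)
    d=np.array([-np.sin(e),0,-np.cos(e)]); l=np.array([-np.cos(e),0,np.sin(e)])
    dt=np.array([-np.sin(t),0,-np.cos(t)])
    g=np.array([.04,-.062,.202])+s*l
    tip=g-d*(.014+back+.011*np.sin(abs(e-t)))
    return w(tip-dt*TIP),ori(dt,jaw)
def lnorm(th):
    e=.6-th; return wd((-np.sin(e),0,-np.cos(e)))
E
python3 - <<'E'
from plan import *
o=get_obs();R=Ro.from_quat(o['orientation']).as_matrix();c=load('wrist0');V=c['view']
print('cam in tool',R.T@(-V[:3,:3].T@V[:3,3]-o['position']),R.T@V[2,:3])
for jaw in [(0,1,0),(0,-1,0)]:
  for th in [-.05,.3,.6,.8,.9,1.,1.15,1.2]:
    p,q=lever_pose(th,0.0,jaw);k=kinematics.solve_ik(p,q);print(jaw,th,p.round(3),None if k is None else np.round(k,2))
E
```

```text
cam in tool [-0.07318948 -0.12476361  0.00070677] [2.89855965e-01 9.57070115e-01 5.60572581e-04]
(0, 1, 0) -0.05 [ 0.554 -0.069  0.348] [-0.05  0.53  1.29 -0.14  1.96 -1.8 ]
(0, 1, 0) 0.3 [ 0.514 -0.076  0.291] [-0.1   0.31  1.63 -0.08  1.49 -1.82]
(0, 1, 0) 0.6 [ 0.496 -0.079  0.233] [-0.16  0.18  1.91 -0.    1.06 -1.9 ]
(0, 1, 0) 0.8 [ 0.494 -0.079  0.193] [-0.2   0.16  2.04  0.08  0.8  -1.99]
(0, 1, 0) 0.9 [ 0.497 -0.079  0.175] [-0.19  0.19  2.05  0.08  0.76 -1.99]
(0, 1, 0) 1.0 [ 0.502 -0.078  0.156] [-0.19  0.23  2.06  0.08  0.71 -1.99]
(0, 1, 0) 1.15 [ 0.513 -0.076  0.13 ] [-0.18  0.29  2.06  0.08  0.66 -1.99]
(0, 1, 0) 1.2 [ 0.517 -0.075  0.121] [-0.18  0.3   2.06  0.09  0.64 -1.99]
(0, -1, 0) -0.05 [ 0.554 -0.069  0.348] [-0.05  0.53  1.29 -0.14  1.96  1.34]
(0, -1, 0) 0.3 [ 0.514 -0.076  0.291] [-0.1   0.31  1.63 -0.08  1.49  1.32]
(0, -1, 0) 0.6 [ 0.496 -0.079  0.233] [-0.16  0.18  1.91 -0.    1.06  1.24]
(0, -1, 0) 0.8 [ 0.494 -0.079  0.193] [-0.2   0.16  2.04  0.08  0.8   1.15]
(0, -1, 0) 0.9 [ 0.497 -0.079  0.175] [-0.19  0.19  2.05  0.08  0.76  1.15]
(0, -1, 0) 1.0 [ 0.502 -0.078  0.156] [-0.19  0.23  2.06  0.08  0.71  1.15]
(0, -1, 0) 1.15 [ 0.513 -0.076  0.13 ] [-0.18  0.29  2.06  0.08  0.66  1.15]
(0, -1, 0) 1.2 [ 0.517 -0.075  0.121] [-0.18  0.3   2.06  0.09  0.64  1.15]
```

View pics/wrist0.png

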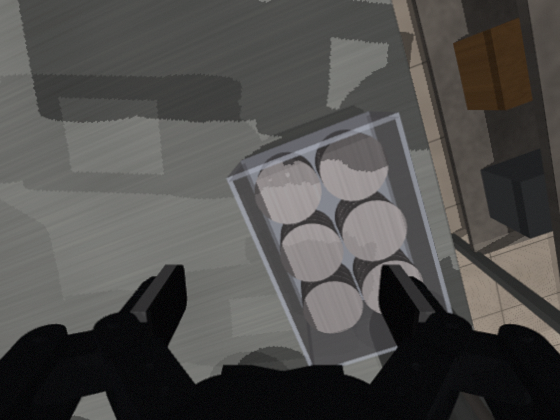

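```bash
python3 - <<'E'
from plan import *
p=get_obs()['position']
bot.servo_line([p[0],p[1],.45],velocity=.3)
hand.move_gripper(0.0)
bot.reach(w((-.10,0,.45)),ori((0,0,-1),(0,1,0)))
cap('wrist','wrist1');o=get_obs();print(o['time_s'],o['position'],o['wrist_force'],o['gripper_width'])
bot.reach(w((-.16,.08,.40)),ori((0,0,-1),(0,1,0)))
cap('wrist','wrist2');o=get_obs();print(o['time_s'],o['position'],o['wrist_force'])
E
```

```text
4.1833 [ 0.544318   -0.00712093  0.44998213] [ 0.21357461 -0.00477312  0.14270362] 0.0005509963962090015
4.7583 [0.47197301 0.06106841 0.40062321] [ 0.5689451   0.35306304 -0.9562543 ]
```

View pics/wrist1.png

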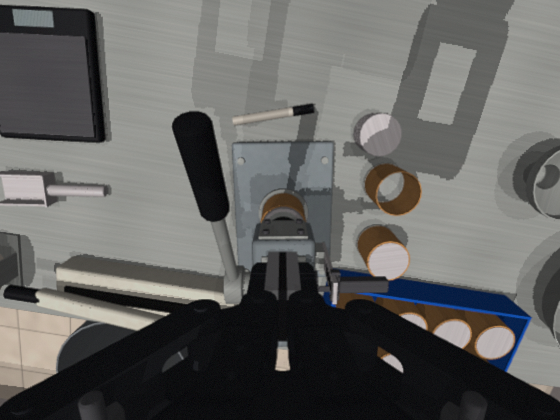

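View pics/wrist2.png

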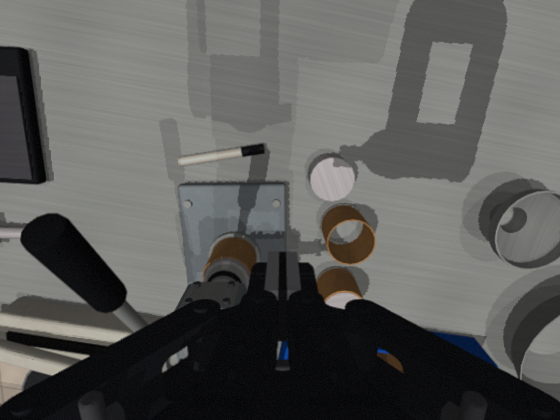

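wrist1 shows the front base corners at (233,142) and (334,142), the grip from (192,122) to (214,215), and the tab from (335,286) to (387,286). I'll check these against the fitted pose.

```bash
python3 - <<'E'
from plan import *
a=.6
for f in ['wrist1','wrist2']:
    c=load(f)
    for q in [(-.125,-.085,.024),(-.125,.085,.024),(.04-.2*np.cos(a),-.062,.202+.2*np.sin(a)),(.04-.25*np.cos(a),-.062,.202+.25*np.sin(a)),(.04-.15*np.cos(a),-.062,.202+.15*np.sin(a)),(0,.106,.2775),(0,0.094,.2775)]:
        print(f,np.round(q,3),proj(c,w(q))[0].round(1))
    a_=cv2.imread('pics/%s.png'%f)
a=cv2.imread('pics/wrist1.png')[105:315,165:405]; cv2.imwrite('pics/w1z.png',cv2.resize(a,None,fx=3,fy=2.8571,interpolation=cv2.INTER_CUBIC))
E
```

```text
wrist1 [-0.125 -0.085  0.024] [229.6 138.2]
wrist1 [-0.125  0.085  0.024] [333.2 138.2]
wrist1 [-0.125 -0.062  0.315] [202.9 170.3]
wrist1 [-0.166 -0.062  0.343] [189.3 117.8]
wrist1 [-0.084 -0.062  0.287] [213.1 209.4]
wrist1 [0.    0.106 0.278] [385.3 285.4]
wrist1 [0.    0.094 0.278] [373.6 285.4]
wrist2 [-0.125 -0.085  0.024] [174.9 180.4]
wrist2 [-0.125  0.085  0.024] [284.6 180.4]
wrist2 [-0.125 -0.062  0.315] [ 80.3 267.1]
wrist2 [-0.166 -0.062  0.343] [ 40.3 226. ]
wrist2 [-0.084 -0.062  0.287] [109.1 296.4]
wrist2 [0.    0.106 0.278] [308.8 370.6]
wrist2 [0.    0.094 0.278] [295.8 370.6]
```

View pics/w1z.png

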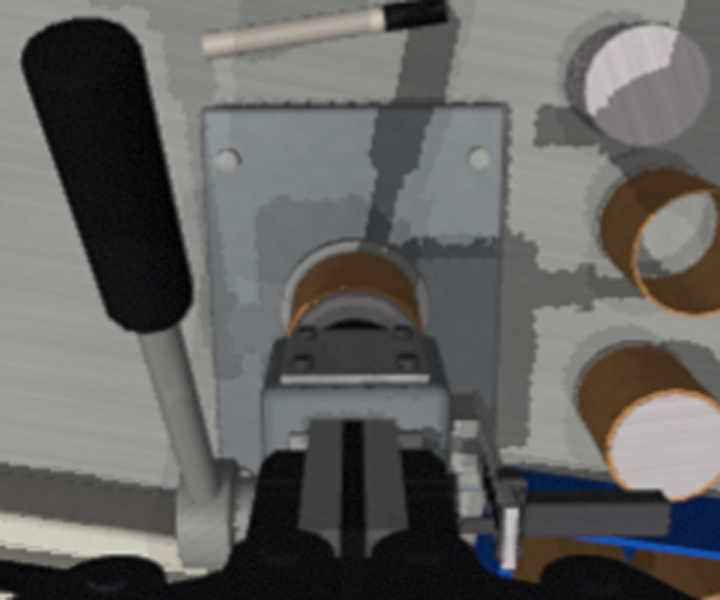

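```bash
cat >> plan.py <<'E'
J=(0,1,0)
def favg(n=4,dt=.02):
    f=[]
    for i in range(n): bot.dwell(dt); f.append(get_obs()['wrist_force'])
    return np.mean(f,0)
E
python3 - <<'E'
from plan import *
import json
p,q=lever_pose(0,.07,J);bot.reach(p,q)
p,q=lever_pose(0,.015,J);bot.servo_line(p,q,velocity=.15); bot.dwell(.2)
f0=favg(6);print('base',f0,get_obs()['time_s'])
n=lnorm(0);b=.012;hist=[]
while b>-.012:
    p,q=lever_pose(0,b,J);bot.servo_line(p,q,velocity=.03)
    f=favg(3);F=-(f-f0)@n;pos=get_obs()['position'];hist.append((round(b,4),round(F,2),round((pos-p)@n*1e3,2)))
    if F>2.0: break
    b-=.0015
print(hist);o=get_obs();print(o['time_s'],o['position'],f-f0)
json.dump(dict(b=b,f0=list(f0)),open('st.json','w'))
E
```

```text
base [ 0.05016708 -0.17755909 -0.00141263] 6.325
[(0.012, np.float64(-0.03), np.float64(0.18)), (0.0105, np.float64(-0.44), np.float64(0.04)), (0.009, np.float64(-0.06), np.float64(0.05)), (0.0075, np.float64(-0.2), np.float64(0.04)), (0.006, np.float64(0.32), np.float64(0.04)), (0.0045, np.float64(-0.35), np.float64(0.05)), (0.003, np.float64(-0.28), np.float64(0.04)), (0.0015, np.float64(-0.09), np.float64(0.04)), (0.0, np.float64(3.46), np.float64(-0.36))]
9.025 [ 0.54764041 -0.0700922   0.34078222] [ 1.96824025 -0.29203687  2.8986015 ]
```

```bash
python3 - <<'E'
from plan import *
import json
st=json.load(open('st.json'));f0=np.array(st['f0']);b=0.
th=0.;hist=[];stop=None
while th<1.2:
    F=hist[-1][2] if hist else 0
    d=.05 if th<.28 else .025 if th<.6 else .01
    if F>10.3: d=.004
    th+=d
    p,q=lever_pose(th,b,J);bot.servo_line(p,q,velocity=.06)
    f=favg(3,.02)-f0;n=lnorm(th);F=-f@n;pos=get_obs()['position']
    ta=th+(pos-p)@n/.2
    hist.append((round(th,4),round(ta,4),round(float(F),2),round(float(np.linalg.norm(f+F*n)),1)))
    if F>14: stop='firm';break
    if get_obs()['time_s']>40: stop='time';break
for h in hist: print(*h)
f=favg(8,.03)-f0;print(stop,-f@n,get_obs()['time_s'],get_obs()['position'])
json.dump(hist,open('hist.json','w'))
E
```

```text
0.05 0.0474 4.2 0.7
0.1 0.0979 3.93 0.6
0.15 0.1479 4.88 0.6
0.2 0.1978 4.16 0.2
0.25 0.2479 4.5 0.9
0.3 0.2978 4.34 1.1
0.325 0.3231 4.5 0.7
0.35 0.3483 4.72 0.7
0.375 0.3716 6.25 1.1
0.4 0.3963 6.21 1.4
0.425 0.4213 6.13 0.7
0.45 0.4464 6.97 1.1
0.475 0.4714 6.61 1.4
0.5 0.4966 7.0 1.1
0.525 0.5217 6.98 1.2
0.55 0.5468 6.55 0.7
0.575 0.5719 6.7 1.5
0.6 0.5971 6.62 1.5
0.61 0.6069 7.8 0.8
0.62 0.6169 7.85 0.8
0.63 0.6269 7.59 0.7
0.64 0.6369 7.78 1.2
0.65 0.6471 8.09 0.8
0.66 0.6572 8.3 0.9
0.67 0.6671 8.09 0.4
0.68 0.6773 7.96 1.2
0.69 0.6874 7.76 0.6
0.7 0.6974 8.21 0.9
0.71 0.7074 8.09 1.0
0.72 0.7175 7.88 0.8
0.73 0.7275 8.25 1.4
0.74 0.7376 7.91 0.9
0.75 0.7477 8.12 0.8
0.76 0.7578 8.04 0.3
0.77 0.7679 8.09 0.8
0.78 0.7779 8.3 0.7
0.79 0.7878 8.36 1.0
0.8 0.7979 8.18 0.6
0.81 0.8079 8.53 0.9
0.82 0.818 9.1 0.6
0.83 0.828 8.62 1.6
0.84 0.8379 8.66 0.7
0.85 0.8481 8.34 1.3
0.86 0.8582 8.28 1.4
0.87 0.8682 8.73 1.2
0.88 0.8782 9.28 1.3
0.89 0.8882 8.58 1.7
0.9 0.8984 8.67 1.1
0.91 0.9083 8.45 1.7
0.92 0.9184 8.48 1.6
0.93 0.9284 9.27 1.5
0.94 0.9384 8.49 1.6
0.95 0.9485 8.46 1.2
0.96 0.9585 8.4 2.3
0.97 0.9685 8.6 1.9
0.98 0.9786 8.64 2.5
0.99 0.9885 8.81 2.5
1.0 0.9987 8.83 2.5
1.01 1.0086 8.65 2.0
1.02 1.0181 11.06 2.6
1.024 1.0217 12.42 3.2
1.028 1.0253 13.34 2.8
1.032 1.029 14.71 2.4
firm 14.914356198516108 28.5917 [ 0.50455113 -0.07762547  0.15133735]
```

```bash
python3 - <<'E'
from plan import *
cap('side','side1');cap('top','top1')
f0=np.array(__import__('json').load(open('st.json'))['f0'])
print('F held',-(favg(4)-f0)@lnorm(1.03))
for th in [.95,.85,.7,.55,.4,.25,.1,0]:
    p,q=lever_pose(th,0,J);bot.servo_line(p,q,velocity=.2)
p,q=lever_pose(0,.06,J);bot.servo_line(p,q,velocity=.2)
bot.dwell(.3)
cap('side','side2');print(get_obs()['time_s'],get_obs()['wrist_force'])
import cv2
a=[cv2.resize(cv2.imread('pics/%s.png'%n)[y:y+130,x:x+130],None,fx=3,fy=3,interpolation=cv2.INTER_CUBIC) for n,x,y in [('side1',235,150),('side2',235,150)]]
cv2.imwrite('pics/cmp.png',np.hstack(a))
E
```

```text
F held 14.790663536749847
31.8917 [-0.0040282   0.19351303  0.31016059]
```

View pics/cmp.png

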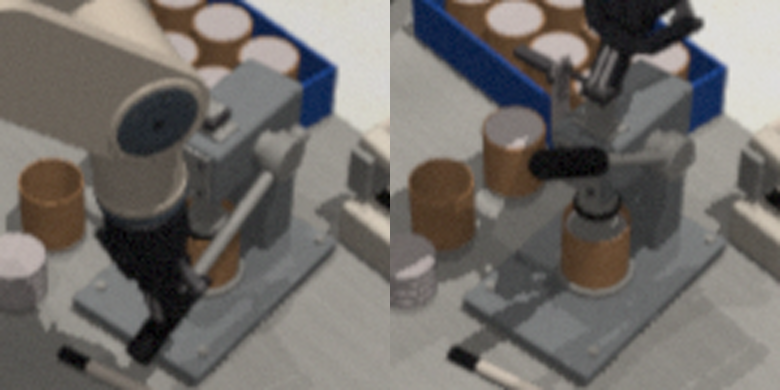

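The lever was down with the lid inside the tube (left), and is back up now (right). I'll compare the rod's slope in side1 with the predicted lines.

```bash
python3 - <<'E'
from plan import *
c=load('side1')
im=cv2.imread('pics/side1.png')[150:280,235:365];im=cv2.resize(im,None,fx=6,fy=6,interpolation=cv2.INTER_CUBIC)
cv2.imwrite('pics/rod.png',im[180:780,0:780][:600])
for th in [.97,1.0,1.03,1.06,1.1]:
    e=.6-th
    print(th,[((proj(c,w((.04-s*np.cos(e),-.062,.202+s*np.sin(e))))[0]-[235,150]+.5)*6-[0,180]).round(0) for s in (0,.03,.06,.12,.15,.25)])
E
```

```text
0.97 [array([569., 135.]), array([534., 181.]), array([498., 227.]), array([425., 320.]), array([389., 367.]), array([263., 529.])]
1.0 [array([569., 135.]), array([534., 181.]), array([499., 228.]), array([427., 323.]), array([391., 371.]), array([267., 534.])]
1.03 [array([569., 135.]), array([534., 182.]), array([499., 230.]), array([429., 326.]), array([393., 375.]), array([271., 540.])]
1.06 [array([569., 135.]), array([535., 183.]), array([500., 231.]), array([430., 329.]), array([395., 378.]), array([276., 545.])]
1.1 [array([569., 135.]), array([535., 184.]), array([501., 233.]), array([433., 332.]), array([398., 382.]), array([282., 550.])]
```

View pics/rod.png

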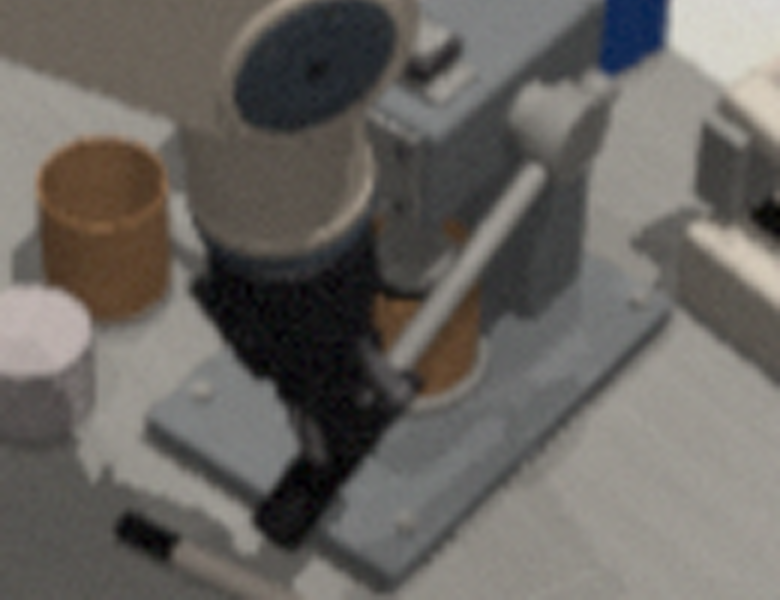

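```bash
python3 - <<'E'
from plan import *
p=get_obs()['position'];bot.servo_line([p[0],p[1],p[2]+.06],velocity=.2)
q=ori((0,0,-1),J)
bot.reach(w((0,.05,.42)),q);bot.reach(w((0,.094,.36)),q)
bot.servo_line(w((0,.094,.312)),q,velocity=.1);bot.dwell(.2)
f0=favg(6);z=.308;hist=[]
while z>.285:
    bot.servo_line(w((0,.094,z)),q,velocity=.03);f=favg(2)-f0
    hist.append((round(z-.017,4),round(get_obs()['position'][2]-.017,5),round(float(f[2]),2),f[:2].round(1).tolist()))
    if f[2]>3: break
    z-=.0015
for h in hist: print(*h)
print(get_obs()['time_s'],get_obs()['position'],w((0,.094,z)))
cap('wrist','wrist3');cap('side','side3')
E
```

```text
0.291 0.29073 0.1 [-0.0, -0.4]
0.2895 0.28938 0.21 [1.0, 0.6]
0.288 0.28794 -0.14 [0.2, 0.6]
0.2865 0.28643 -0.04 [-0.0, 0.3]
0.285 0.28493 -0.35 [0.4, 0.5]
0.2835 0.28342 0.01 [0.3, 0.9]
0.282 0.28194 -0.14 [-0.1, 1.6]
0.2805 0.28069 1.75 [0.1, 0.5]
0.279 0.27932 4.71 [0.6, 0.3]
36.9083 [0.62687825 0.10200392 0.29631864] [0.62669086 0.10196458 0.296     ]
```

View pics/wrist3.png

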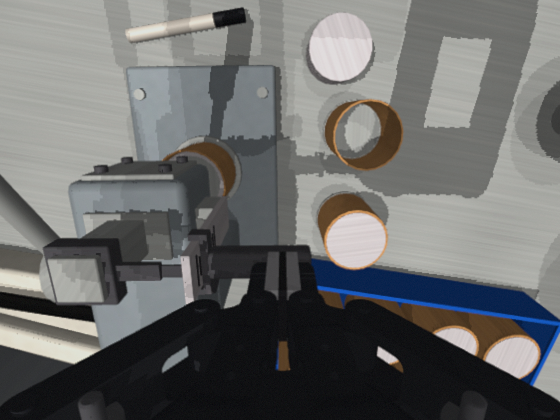

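Wrist3 shows the closed tips on the tab near (285,255). The ram top is at (75,275), and its pointer reaches the scale at about (185,270). Contact came at a tip height of about 281 mm, which puts the index at about 7.5 mm at first. Next I push it down to 32.6 mm.

```bash
python3 - <<'E'
from plan import *
q=ori((0,0,-1),J);T=.2825-.0326+.006+.017
bot.servo_line(w((0,.094,T+.004)),q,velocity=.04);print(get_obs()['position'][2]-T,favg(3))
bot.servo_line(w((0,.094,T+.001)),q,velocity=.02);bot.dwell(.2);z=get_obs()['position'][2];print(z-T,favg(3))
bot.servo_line(w((0,.094,T+.001-(z-T))),q,velocity=.02);bot.dwell(.3);z=get_obs()['position'][2];print(z-T,favg(3),get_obs()['time_s'])
E
```

```text
0.0036559201644495998 [-0.46835447  0.2447458   0.48310537]
0.0009724985050514889 [-1.22434005 -0.05310703  2.86196278]
7.659247443336792e-05 [-2.81709111 -0.19589437  4.75878939] 38.8333
```

```bash
python3 - <<'E'
from plan import *
q=ori((0,0,-1),J)
cap('wrist','wrist4');cap('side','side4')
p=get_obs()['position'];bot.servo_line([p[0],p[1],.335],velocity=.1)
bot.reach(w((-.11,.10,.36)),q)
cap('wrist','wrist5');cap('side','side5');cap('top','top5');print(get_obs()['time_s'],get_obs()['wrist_force'])
a=[cv2.resize(cv2.imread('pics/%s.png'%n)[130:230,240:340],None,fx=4,fy=4,interpolation=cv2.INTER_CUBIC) for n in ('side4','side5')]
cv2.imwrite('pics/cmp2.png',np.hstack(a))
E
```

```text
40.375 [-0.03590952 -0.16544212  0.02343777]
```

View pics/cmp2.png

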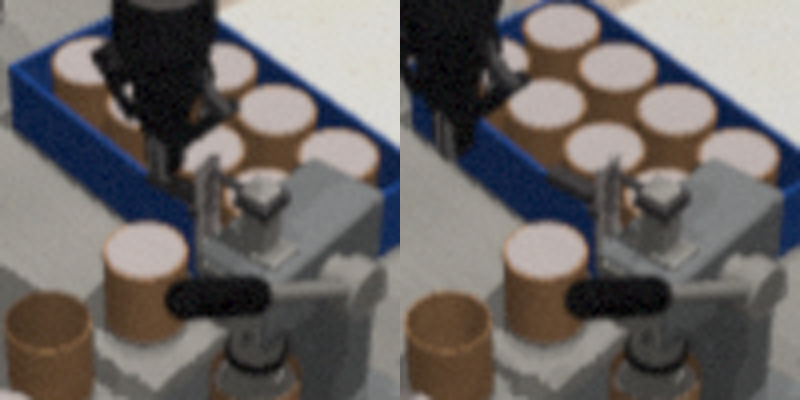

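View pics/wrist4.png

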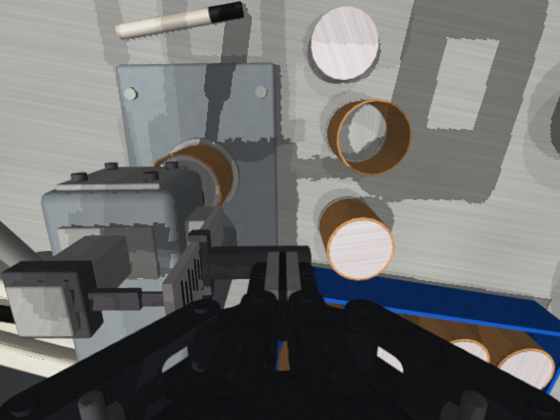

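View pics/wrist5.png

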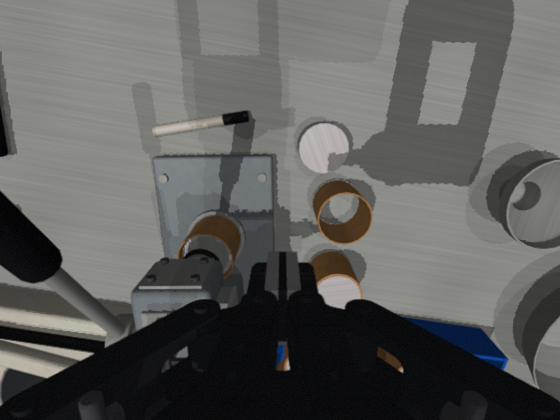

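```bash
python3 - <<'E'
from plan import *
q=ori((0,0,-1),J)
bot.servo_line(w((-.07,.16,.36)),q,velocity=.15)
cap('wrist','wrist6')
bot.servo_line(w((-.07,.16,.45)),q,velocity=.15)
cap('wrist','wrist7');print(get_obs()['time_s'])
for f in ('wrist6','wrist7'):
    c=load(f)
    for x,y in [(-.007,.106),(-.007,.08),(.007,.106)]: print(f,x,y,[proj(c,w((x,y,.2825-i+.006)))[0].round(1).tolist() for i in (.030,.0326,.035)])
    print('pointer',proj(c,w((0,.05,.2825)))[0])
E
```

```text
41.8583
wrist6 -0.007 0.106 [[212.2, 291.3], [212.9, 289.5], [213.5, 287.9]]
wrist6 -0.007 0.08 [[178.8, 291.2], [179.8, 289.5], [180.7, 287.9]]
wrist6 0.007 0.106 [[213.4, 306.9], [214.0, 305.1], [214.6, 303.4]]
pointer [128.02713216 317.42777857]
wrist7 -0.007 0.106 [[229.9, 245.6], [230.3, 244.6], [230.6, 243.7]]
wrist7 -0.007 0.08 [[204.8, 245.6], [205.4, 244.6], [205.9, 243.7]]
wrist7 0.007 0.106 [[230.5, 257.9], [230.9, 256.9], [231.2, 255.9]]
pointer [169.08878631 262.05328035]
```

View pics/wrist6.png

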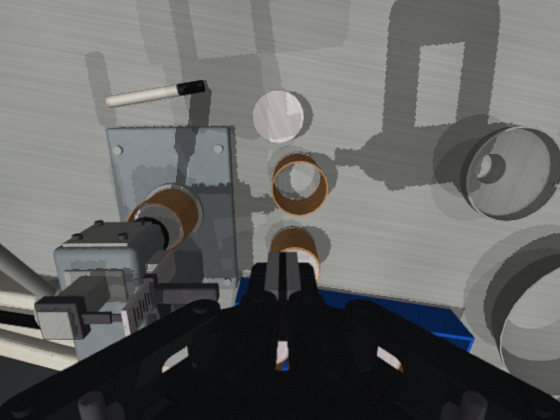

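View pics/wrist7.png

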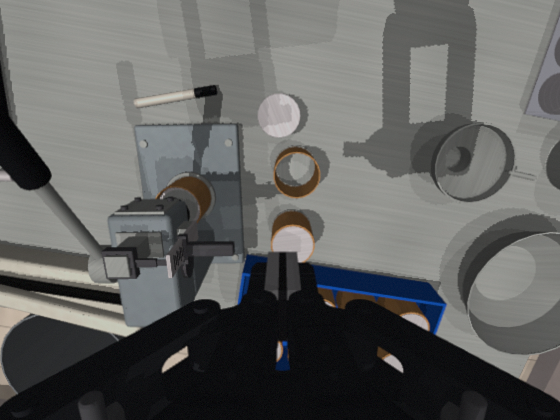

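```bash
python3 - <<'E'
from plan import *
cv2.imwrite('pics/w6z.png',cv2.resize(cv2.imread('pics/wrist6.png')[255:355,60:230],None,fx=4.6,fy=4.6,interpolation=cv2.INTER_CUBIC))
q=ori((0,0,-1),J)
bot.reach(w((0,.06,.36)),q);bot.servo_line(w((0,.06,.3135)),q,velocity=.1);bot.dwell(.2)
f0=favg(5,.03);z=.3125
while z>.3055:
    bot.servo_line(w((0,.06,z)),q,velocity=.02);f=favg(4)-f0
    print(round(z-.017,4),round(get_obs()['position'][2]-.017,5),f.round(2))
    if f[2]>1.5: break
    z-=.0005
bot.servo_line(w((0,.06,.36)),q,velocity=.15);print(get_obs()['time_s'])
E
```

```text
0.2955 0.29545 [-0.25 -0.05 -0.68]
0.295 0.29496 [-0.66  0.12 -0.54]
0.2945 0.29445 [-0.56 -0.36 -0.42]
0.294 0.29398 [-0.57 -0.39 -0.05]
0.2935 0.29349 [-0.65 -0.54 -0.73]
0.293 0.29298 [-0.81 -0.24 -0.49]
0.2925 0.29249 [-0.22 -0.07 -0.39]
0.292 0.29208 [-0.33 -0.6   0.32]
0.2915 0.29185 [-1.06 -0.32  3.82]
46.8417
```

View pics/w6z.png

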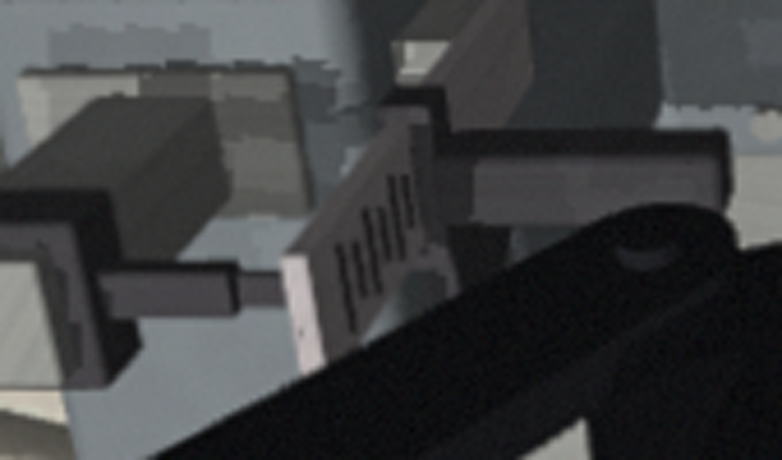

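The touch on the fixed scale bar top came at 292.0 mm, so the tip height is right and the index stands at about 32.5 mm. Now I retreat clear and take a last look.

```bash
python3 - <<'E'
from plan import *
q=ori((0,0,-1),J)
bot.servo_line(w((-.07,.16,.40)),q,velocity=.2)
bot.reach([.35,.3,.42],q);bot.dwell(.2)
cap('top','top9');cap('side','side9');print(get_obs()['time_s'],get_obs()['wrist_force'])
a=cv2.resize(cv2.imread('pics/top9.png')[120:275,165:320],None,fx=2.5,fy=2.5);b=cv2.resize(cv2.imread('pics/side9.png')[140:295,220:375],None,fx=2.5,fy=2.5)
cv2.imwrite('pics/fin.png',np.hstack([a,b]))
E
```

```text
48.9 [0.28884049 0.23125592 1.08990569]
```

View pics/fin.png

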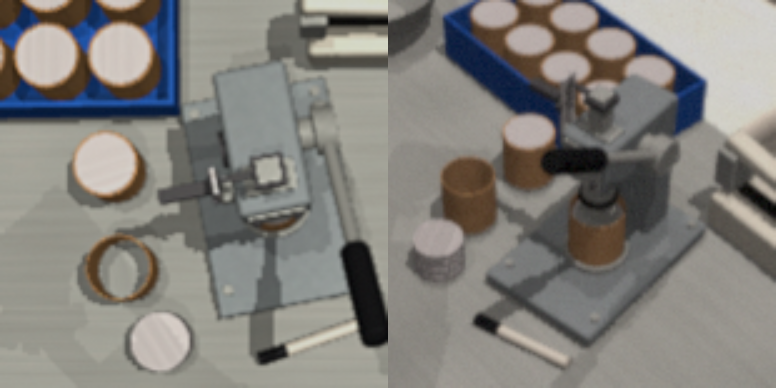

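The lever is up at rest, the bystander items are where they were, and the arm is clear.

```bash
python3 -c "
from workcell import *
hand_in()"
```

```text
the job is handed in; nothing more can be done
```

The lid is pressed home, the lever is back up, and the index is set to about 32.5 mm. I handed the job in at about 49 s.

- **Pressing:** The resistance stayed at about 8–9 N while the lid slid. It started to firm up at a lever angle of about 1.01 rad, which is about 32.4 mm of ram travel. I stopped at about 14.8 N (about 33.0 mm), inside the 13–18 N range, and eased the lever back up.
- **Setting the index:** I pushed the tab down with closed fingertips from about 7.5 mm to about 32.5 mm, between those two readings, then let go of it.
- **Fingertip height check:** I lightly touched the fixed top of the scale bar, which should be 292 mm up. Contact came at 292.0 mm, with under 4 N.
- **Other checks:** The side view taken during the press agreed with the lever angle to within a few hundredths of a rad. The last pictures show the lever up, the bystander items near the press unmoved and the arm clear.
- **Weaker checks:** The camera views of the tab were too coarse to confirm the index to better than a few millimetres, so its setting rests on arm position and contact force. In one reading during the push, the contact force was only about 0.5 N, but the pictures showed the tips still on the tab.

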